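# Slide the draining board out over the tub

### The job

Get the draining board ready to drip: push the grooved bamboo board across the desk top with the fingertips, toward the side where the grey washing-up tub stands, until about 4 cm of it sticks out past that side edge of the desk, square to the edge and above the tub. Keep the board lying flat on the desk all the way; do not pick it up. Leave the basin, brush, jar and pegs where they are.

Things in the scene. Friction and masses are not known exactly. Their poses are not given: they have to be found in the camera images.
- desk: White laminated flip-top school desk, blue box under the shut lid, fixed; flat top at height 0, 650 mm wide (its y), 450 mm deep (its x). Origin: centre of the top surface, z up, x away from the robot, y to the robot's left. The straight side edges lie at its y = +325 and -325 mm, open air past them. Turned and shifted a little from run to run.
- board: Grooved mid-brown bamboo draining board, loose, 280 mm long (its y, the grooves' direction), 140 mm wide (its x), 8 mm thick, square corners, 0.2 to 0.45 kg; lies flat on the desk, turned up to 0.3 rad from the desk's axes. Origin at the centre of its underside, z up. Slides under a push of a few N.
- end_left (a point): Middle of the board's end edge on its +y side (140 mm from the board's origin), at the underside: the leading end when the tub is on the left (+y of the desk).
- end_right (a point): Middle of the board's end edge on its -y side (140 mm from the board's origin), at the underside: the leading end when the tub is on the right (-y of the desk).
- tub: Grey plastic washing-up tub on a wooden stool, fixed, beside the desk's left or right edge (which one changes). Mouth 380 mm along the edge (its x) by 300 mm (its y), axes parallel to the desk's. Origin at the centre of the mouth at rim height, 160 mm below the desk top. Its near wall stands about 15 mm out from the edge.
- stool: Bare wooden stool, fixed, seat 340 x 280 mm, on the desk's other side, seat 320 mm below the desk top. Origin at the centre of the seat's top.
- basin: Small round orange plastic basin, loose, empty, rim diameter 150 (156 over its rolled lip), 68 mm high, origin at the centre of its underside, standing on the rear part of the desk.
- brush: Bamboo-handled scrub brush, loose, 192 mm long along its y, round head 52 mm across at its -y end and 36 mm high, handle 13 mm thick; origin under the middle, lying on the rear part of the desk.
- jar: Glass jar with a closed flip-top lid and wire bail, loose, 86 mm in diameter (about 95 over the wires), 113 mm high, origin at the centre of its underside, standing on the rear part of the desk.
- peg0: Blue plastic clothes peg, loose, 72 mm long (its y), 11 mm wide, 10 mm high, origin at the centre of its underside; one of five lying end to end along the desk's front edge (the robot's side).
- peg1: Blue plastic clothes peg, loose, 72 mm long (its y), 11 mm wide, 10 mm high, origin at the centre of its underside; one of five lying end to end along the desk's front edge (the robot's side).
- peg2: Blue plastic clothes peg, loose, 72 mm long (its y), 11 mm wide, 10 mm high, origin at the centre of its underside; one of five lying end to end along the desk's front edge (the robot's side).
- peg3: Blue plastic clothes peg, loose, 72 mm long (its y), 11 mm wide, 10 mm high, origin at the centre of its underside; one of five lying end to end along the desk's front edge (the robot's side).
- peg4: Blue plastic clothes peg, loose, 72 mm long (its y), 11 mm wide, 10 mm high, origin at the centre of its underside; one of five lying end to end along the desk's front edge (the robot's side).

How it is judged:
By the outcome, as a careful person would: the job done as asked, in the order asked, and still so for the second after the job is handed in, with the robot touching nothing.
It also fails if it takes over 45 s, if anything falls off the work surface, if the arm or the gripper's body presses on something with over 40 N, if the wrist force passes 120 N, or if a joint passes its speed limit or range.

### The arm

A 6-joint arm with a two-finger parallel gripper is mounted at the origin on the work surface. World frame = base frame: x ahead of the robot, y to its left, z up, the work surface at z = 0. Lengths are in m, angles in rad, forces in N, time in s.
With the tool pointing down it reaches from about 0.375 to 0.825 m from the base axis. Payload 5.5 kg.
Tool frame: the origin (TCP) lies between the finger pads; the fingertips stand 14 mm ahead of it and the grasp point (between the pads) lies 5 mm behind it; z points along the fingers, y is the direction in which the jaws open and shut (so a half turn about z gives the same grasp; the last joint's range is limited). The gripper opens to 85 mm and grips with 20 to 120 N. Pads are 22 mm wide; open, the fingers measure 114 mm over their backs; the gripper's body (76 mm by 85 mm) begins 54 mm behind the grasp point. The pads swing forward as they close: fully open they stand 13 mm farther back than shut.
Start: joints at [-1.106, 0.314, -0.047, 1.21, 0, 1.571], TCP at [0.269, -0.536, 0.245] pointing down, gripper open.
Joint ranges: [-2.67, 2.67], [-0.69, 1.73], [-1.03, 1.25], [-2.08, 2.16], [-1.42, 1.45], [-3.14, 3.14]. Speed limits (rad/s): [2.39, 2.39, 3.01, 3.14, 3.14, 3.14].

### API

Orientations are given as a unit quaternion [w, x, y, z].
In Python, from station import * gives the robot as it stands.
- The arm moves only by the shell command python3 -m pendant 'ROWS' [FORCE]. ROWS is a JSON object of lists of equal length, an entry for each row: "rotation": the turn, a rotation vector about the world's x, y, z in degrees, a list of three; "delta_pos": the shift along the world's x, y, z in cm, a list of three; "jaw": the finger opening in cm, from 0 to 8.54. A call has 1 to 20 rows; each row is the pose to reach, as a shift and turn from the pose commanded when the call began; what a row does not reach only later rows make up. A row lasts 1/8 s, in which the tool goes at most 62.5 mm and 10.7 degrees, less where a joint would pass 70% of its speed; a pose out of reach is approached as far as the arm can. A call with a gripper value outside its range is refused whole. The fingers move at their own pace and stop on an object; FORCE is the grip in N (left out, the last holds). Time passes only in rows, so rows that repeat a pose let the fingers close. It gives the time, the measured TCP pose, the force and the opening at its end, in the units of the state.
- get_state(): the state, without advancing time (a new reading comes with each control period).
- read_camera(name): name is "scene" or "top" or "wrist"; returns the picture (420x560x3 uint8, red, green, blue); there is no depth.
- camera_model(name): a dict with "camera_matrix" (3x3 intrinsics, pixels), "T" (4x4, takes a point from camera to world coordinates); the wrist camera has in their place "hand_eye" (4x4, takes a point from camera to tool coordinates, whose origin is the TCP and whose axes are the flange's). Camera axes: x right, y down, z forward; pixel columns grow to the right and rows downward; lengths in m; the calibration is good to about 2 mm. A picture is of the moment at which its call begins: read the wrist's pose just before it. camera_model takes no time and is no camera call.
- sign_off(): hands the job in, once; it reports no verdict.
The state is a dict: "time": time; "joints": joint angles; "qvel": joint speeds; "joint_torque": joint torques, N m; "tcp_pos": TCP position; "orientation": TCP orientation; "force": force on the tool from outside, world axes, zero at the start; "torque": the same for the moment, N m; "opening": finger opening in m.
Only numpy, scipy, OpenCV 4.12 (cv2) and the standard library are available. Lean on these libraries where they do the work, as an engineer would, in place of code of your own. Each camera call takes 0.05 s, during which the arm holds its last target. There are 200 camera calls.

## Working session

There is one attempt and no reset: what is moved stays moved. The work goes in short steps, Python scripts to look and compute and a shell command to move; the robot and the scene stay as the last step left them, time stands still between calls to the robot, and variables do not carry over. Pictures are saved under pics/ and viewed, about 8 in all and at most 12, crops included, and the job is handed in when it is done.

```bash
mkdir -p pics
python3 - <<'E'
from station import *
import cv2,numpy as np
for n in("scene","top"):
    im=read_camera(n); cv2.imwrite(f"pics/{n}0.png",im[:,:,::-1]); m=camera_model(n); print(n,np.round(m["camera_matrix"],1).tolist(),np.round(m["T"],3).tolist())
s=get_state();print(s["tcp_pos"],s["orientation"],s["time"])
E
```

```text
scene [[404.2, 0.0, 283.5], [0.0, 404.2, 210.5], [0.0, 0.0, 1.0]] [[-0.167, 0.839, -0.518, 1.161], [0.986, 0.142, -0.089, 0.108], [-0.001, -0.525, -0.851, 0.846], [0.0, 0.0, 0.0, 1.0]]
top [[388.2, 0.0, 275.4], [0.0, 388.2, 213.5], [0.0, 0.0, 1.0]] [[-0.017, -0.997, 0.074, 0.514], [-1.0, 0.016, -0.014, 0.012], [0.013, -0.074, -0.997, 1.064], [0.0, 0.0, 0.0, 1.0]]
[ 0.26870699 -0.53590093  0.24451921] [-7.46664702e-04  9.73113724e-01  2.30323874e-01 -1.87091936e-04] 0.1
```

View pics/top0.png

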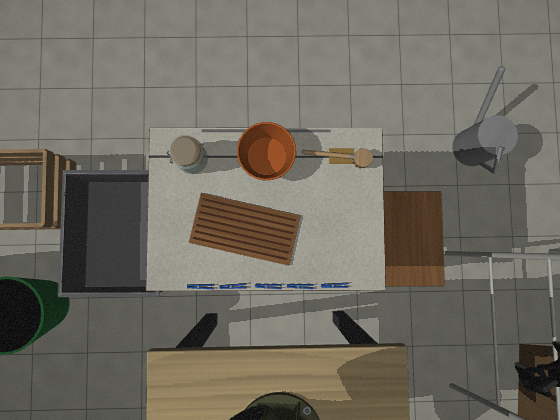

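View pics/scene0.png

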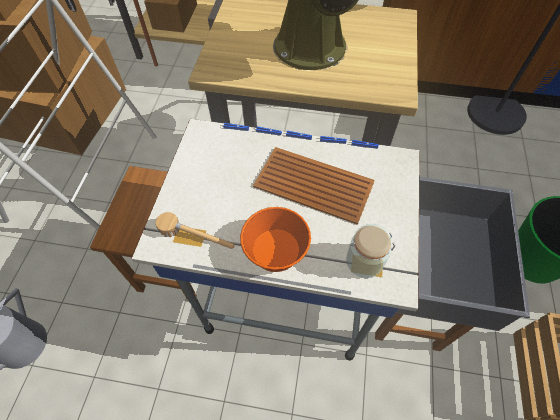

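The tub is on the left (+y): left desk edge at about u=148 in the top view. The board's corners are at about (202,193), (301,214), (291,265), (190,242). I'll measure these properly next.

```bash
cat > h.py <<'E'
from station import *
import cv2,numpy as np
def ray(n,uv,z):
    m=camera_model(n);T=np.array(m["T"]);K=np.array(m["camera_matrix"])
    uv=np.atleast_2d(np.array(uv,float)); d=np.c_[uv,np.ones(len(uv))]@np.linalg.inv(K).T@T[:3,:3].T
    o=T[:3,3]; return o+d*((z-o[2])/d[:,2])[:,None]
def board(im):
    h=cv2.cvtColor(im,cv2.COLOR_RGB2HSV)
    m=cv2.inRange(h,(3,70,50),(22,215,235)); m[:180]=0;m[282:]=0;m[:,383:]=0;m[:,:60]=0
    m=cv2.morphologyEx(m,cv2.MORPH_CLOSE,np.ones((5,5)))
    c=max(cv2.findContours(m,0,1)[0],key=cv2.contourArea)
    return c[:,0]
def boardpose(im,zt=.008):
    p=ray("top",board(im),zt)[:,:2]; r=cv2.minAreaRect((p*1000).astype(np.float32))
    b=cv2.boxPoints(r); return r,b
def edge_left(im):
    # bright desk boundary on left
    g=cv2.cvtColor(im,cv2.COLOR_RGB2GRAY).astype(float); pts=[]
    for v in list(range(180,280,4)):
        row=g[v,130:170]; d=np.diff(cv2.GaussianBlur(row[None],(3,1),0)[0]); k=int(np.argmax(d)); 
        o=0
        if 0<k<len(d)-1:
            a,b_,c=d[k-1:k+2]; o=.5*(a-c)/(a-2*b_+c+1e-9)
        pts.append((130+k+.5+o,v))
    return np.array(pts)
E
python3 - <<'E'
from h import *
im=read_camera("top")
e=edge_left(im); P=ray("top",e,0)*1000
x=P[:,0];y=P[:,1]
A=np.polyfit(x,y,1); r=y-np.polyval(A,x); k=abs(r-np.median(r))<4; A=np.polyfit(x[k],y[k],1)
print("edge y=",A,k.sum(),"/",len(k),"rms",r[k].std())
r,b=boardpose(im);print("board mm",r,b.tolist())
# triangulation check of desk height: rows of corners
m=[camera_model(n) for n in("top","scene")]
Pm=[np.array(q["camera_matrix"])@np.linalg.inv(np.array(q["T"]))[:3] for q in m]
a=np.array([[147,291],[385,291],[382,128],[202,193],[301,214],[291,265],[190,242]],float).T
c=np.array([[419,151],[193,121],[134,262],[360,221],[254,184],[275,148],[374,180]],float).T
X=cv2.triangulatePoints(Pm[0],Pm[1],a,c);print((X[:3]/X[3]).T.round(3).tolist())
g=cv2.inRange(cv2.cvtColor(im,cv2.COLOR_RGB2HSV),(100,120,60),(125,255,255));g[:270]=0
for q in cv2.findContours(g,0,2)[0]:
    if cv2.contourArea(q)>15: print("peg",ray("top",np.array(cv2.boundingRect(q))[:2]+np.array(cv2.boundingRect(q))[2:]/2,.0).round(3).tolist(),cv2.boundingRect(q))
print(camera_model("wrist")["hand_eye"])
E
```

```text
edge y= [-1.21168203e-02  3.54749308e+02] 25 / 25 rms 0.44246399687742793
board mm ((552.2634887695312, 82.55716705322266), (279.0813903808594, 139.62265014648438), 76.21316528320312) [[451.2095031738281, -36.32647705078125], [586.8095092773438, -69.59999084472656], [653.3175048828125, 201.44081115722656], [517.7174682617188, 234.71432495117188]]
[[0.387, 0.353, -0.014], [0.373, -0.299, -0.023], [0.833, -0.307, -0.018], [0.651, 0.202, 0.008], [0.589, -0.069, 0.012], [0.451, -0.04, -0.004], [0.518, 0.233, 0.002]]
peg [[0.395, 0.116, 0.0]] (220, 285, 26, 4)
peg [[0.393, -0.16, 0.0]] (321, 284, 27, 4)
peg [[0.394, -0.066, 0.0]] (287, 284, 26, 4)
peg [[0.396, 0.019, 0.0]] (255, 284, 27, 4)
[[-7.83677139e-04 -9.53409179e-01 -3.01679171e-01  7.67876334e-02]
 [ 9.99999661e-01 -6.71369275e-04 -4.75960083e-04  8.97769567e-04]
 [ 2.51246586e-04 -3.01679442e-01  9.53409383e-01 -1.28530634e-01]
 [ 0.00000000e+00  0.00000000e+00  0.00000000e+00  1.00000000e+00]]
```

```bash
python3 -m pendant '{"rotation":[[0,0,10],[0,0,20],[0,0,30],[0,0,40],[0,0,50],[0,0,60],[0,0,62.7],[0,0,62.7],[0,0,62.7],[0,0,62.7],[0,0,62.7],[0,0,62.7],[0,0,62.7],[0,0,62.7]],"delta_pos":[[3,5,-2],[6,10,-4],[9.5,15,-6],[13,20,-8],[16,25,-10],[19,30,-10],[22,35,-10],[25,40,-10],[26.6,41.6,-10],[26.6,41.6,-14],[26.6,41.6,-18],[26.6,41.6,-20],[26.6,41.6,-20.5],[26.6,41.6,-20.5]],"jaw":[5,5,5,5,5,5,5,5,5,5,5,5,5,5]}' 40
python3 - <<'E'
from h import *
s=get_state();print(s["tcp_pos"],s["orientation"],s["force"])
cv2.imwrite("pics/w1.png",read_camera("wrist")[:,:,::-1])
E
```

```text
time: 1.9
tcp_pos: [0.535, -0.1209, 0.0405]
orientation: [0.0, 0.711, 0.703, -0.0]
force: [0.1, 0.7, -0.6]
opening: 0.0502
[ 0.53503658 -0.12087766  0.04053016] [ 4.34092490e-05  7.11456713e-01  7.02729918e-01 -8.18369391e-05] [ 0.05337575  0.70706918 -0.57121762]
```

View pics/w1.png

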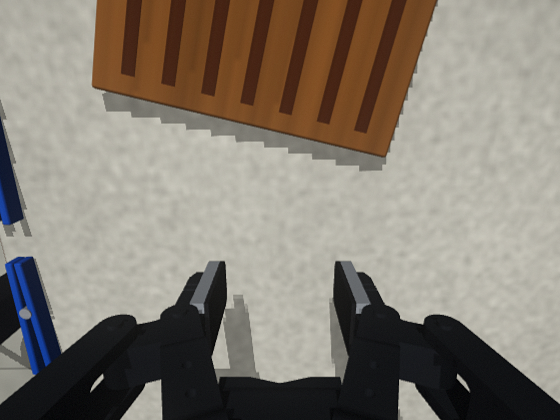

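The board's trailing end lies ahead of both fingers, and the +x finger (image right, about (345,265)) will meet it first near its corner at (385,155). Next I'll feel for the desk.

```bash
python3 -m pendant '{"rotation":[[0,0,0],[0,0,0],[0,0,0],[0,0,0]],"delta_pos":[[0,0,-1],[0,0,-1.8],[0,0,-2.0],[0,0,-2.0]],"jaw":[5,5,5,5]}'; python3 -m pendant '{"rotation":[[0,0,0],[0,0,0]],"delta_pos":[[0,0,-0.2],[0,0,-0.2]],"jaw":[5,5]}'; python3 -m pendant '{"rotation":[[0,0,0],[0,0,0]],"delta_pos":[[0,0,-0.2],[0,0,-0.2]],"jaw":[5,5]}'
```

```text
time: 2.45
tcp_pos: [0.5347, -0.1203, 0.0201]
orientation: [-0.0, 0.711, 0.703, -0.0]
force: [-0.3, 0.5, 0.2]
opening: 0.0501
time: 2.7
tcp_pos: [0.535, -0.1203, 0.0183]
orientation: [0.0, 0.711, 0.703, -0.0]
force: [0.2, 0.7, 0.8]
opening: 0.0503
time: 2.95
tcp_pos: [0.5348, -0.1203, 0.0162]
orientation: [-0.0, 0.711, 0.703, -0.0]
force: [-0.4, 0.3, 0.5]
opening: 0.0498
```

```bash
for i in 1 2 3; do python3 -m pendant '{"rotation":[[0,0,0],[0,0,0]],"delta_pos":[[0,0,-0.15],[0,0,-0.15]],"jaw":[5,5]}' | grep -E "tcp|force"; done
```

```text
tcp_pos: [0.5348, -0.1203, 0.0147]
force: [0.0, 0.3, -1.0]
tcp_pos: [0.5348, -0.1203, 0.0132]
force: [0.1, 0.0, -1.1]
tcp_pos: [0.5348, -0.1203, 0.0117]
force: [-0.1, -0.8, 0.6]
```

```bash
for i in 1 2; do python3 -m pendant '{"rotation":[[0,0,0],[0,0,0]],"delta_pos":[[0,0,-0.15],[0,0,-0.15]],"jaw":[5,5]}' | grep -E "tcp|force"; done
```

```text
tcp_pos: [0.5351, -0.1204, 0.011]
force: [-1.6, 0.0, 7.8]
tcp_pos: [0.5351, -0.1204, 0.0109]
force: [-8.0, 0.7, 22.8]
```

Contact is at TCP z of about 11 mm. I'll lift about 2.5 mm and push part of the way.

```bash
python3 -m pendant '{"rotation":[[0,0,0],[0,0,0],[0,0,0],[0,0,0],[0,0,0],[0,0,0],[0,0,0],[0,0,0],[0,0,0],[0,0,0],[0,0,0],[0,0,0],[0,0,0],[0,0,0],[0,0,0],[0,0,0],[0,0,0],[0,0,0]],"delta_pos":[[0,0,0.5],[0,0,0.5],[0,1.5,0.5],[0,3,0.5],[0,3.7,0.5],[0,4.4,0.5],[0,5.1,0.5],[0,5.8,0.5],[0,6.5,0.5],[0,7.2,0.5],[0,7.9,0.5],[0,8.6,0.5],[0,9.3,0.5],[0,10,0.5],[0,10.7,0.5],[0,11.4,0.5],[0,12,0.5],[0,12,0.5]],"jaw":[5,5,5,5,5,5,5,5,5,5,5,5,5,5,5,5,5,5]}'
python3 - <<'E'
from h import *
cv2.imwrite("pics/w2.png",read_camera("wrist")[:,:,::-1])
im=read_camera("top");cv2.imwrite("pics/t2.png",im[:,:,::-1]);print(boardpose(im))
E
```

```text
time: 6.45
tcp_pos: [0.5349, 0.0004, 0.0138]
orientation: [-0.0, 0.711, 0.703, 0.0]
force: [-0.1, 0.5, -0.6]
opening: 0.0502
(((550.9569702148438, 181.12405395507812), (229.58871459960938, 139.3300323486328), 78.67044830322266), array([[460.0979  ,  82.252464],
       [596.7129  ,  54.88082 ],
       [641.81604 , 279.99564 ],
       [505.20105 , 307.36728 ]], dtype=float32))
```

View pics/w2.png

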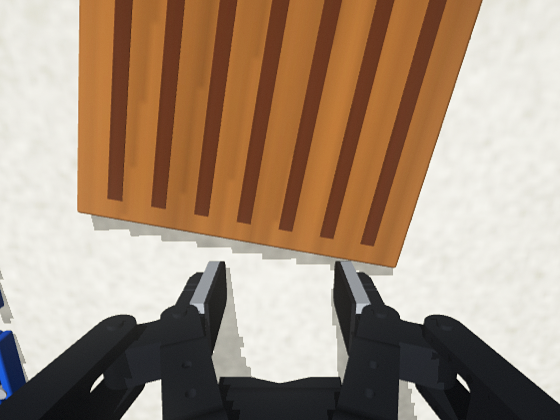

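View pics/t2.png

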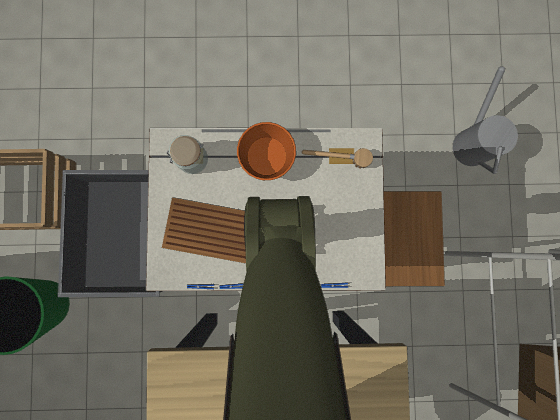

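The board has slid but turned only about 2°, because the contact was too near the centre of mass line. Nothing else has moved. I'll back off and push nearer the +x corner (wrist image (395,265)).

```bash
python3 -m pendant '{"rotation":[[0,0,0],[0,0,0],[0,0,0],[0,0,0],[0,0,0],[0,0,0],[0,0,0],[0,0,0],[0,0,0],[0,0,0],[0,0,0],[0,0,0],[0,0,0]],"delta_pos":[[0,-1,0],[0.8,-1.5,0],[1.6,-1.5,0],[1.7,-0.8,0],[1.7,-0.3,0],[1.8,0.3,0],[2,0.9,0],[2.2,1.5,0],[2.4,2.1,0],[2.6,2.7,0],[2.8,3.3,0],[3,3.8,0],[3,3.8,0]],"jaw":[5,5,5,5,5,5,5,5,5,5,5,5,5]}'
python3 - <<'E'
from h import *
cv2.imwrite("pics/w3.png",read_camera("wrist")[:,:,::-1])
im=read_camera("top");cv2.imwrite("pics/t3.png",im[:,:,::-1]);print(boardpose(im))
E
```

```text
time: 8.18
tcp_pos: [0.5651, 0.0383, 0.0138]
orientation: [-0.0, 0.711, 0.703, 0.0]
force: [-0.2, 0.5, -0.1]
opening: 0.05
(((545.3734130859375, 236.98764038085938), (190.21615600585938, 139.1969757080078), 85.4549331665039), array([[468.4571 , 147.69386],
       [607.2164 , 136.66344],
       [622.28973, 326.28143],
       [483.53046, 337.31183]], dtype=float32))
```

View pics/w3.png

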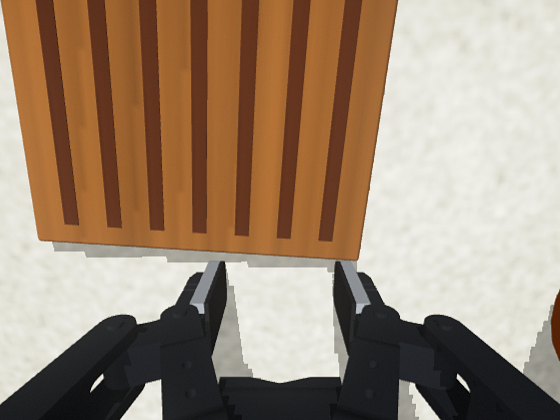

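The board is now at about 4.5° and needs about 0.7°. Its trailing end is close to both fingers, and the corner is at (358,258). I'll push another 2 cm the same way.

```bash
python3 -m pendant '{"rotation":[[0,0,0],[0,0,0],[0,0,0],[0,0,0],[0,0,0]],"delta_pos":[[0,0.5,0],[0,1,0],[0,1.5,0],[0,2,0],[0,2,0]],"jaw":[5,5,5,5,5]}'
python3 - <<'E'
from h import *
im=read_camera("top");print(boardpose(im))
cv2.imwrite("pics/w4.png",read_camera("wrist")[:,:,::-1])
E
```

```text
time: 8.9
tcp_pos: [0.5649, 0.0584, 0.0138]
orientation: [-0.0, 0.711, 0.703, 0.0]
force: [-0.8, 0.3, 0.5]
opening: 0.0499
(((538.9420166015625, 259.130859375), (181.92535400390625, 139.14385986328125), 87.4698715209961), array([[465.42236, 171.3281 ],
       [604.4306 , 165.18564],
       [612.4617 , 346.93362],
       [473.45343, 353.07608]], dtype=float32))
```

View pics/w4.png

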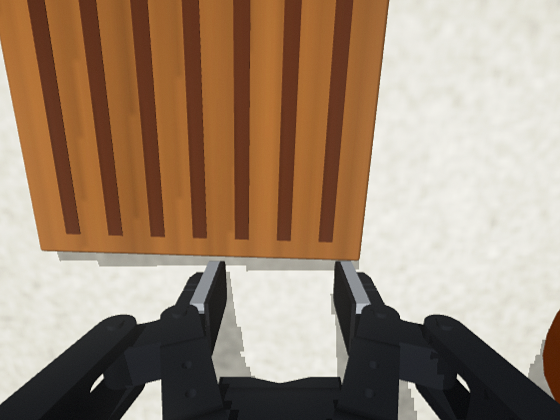

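The board is at 2.5°, with its centre about 38 mm short and both fingers nearly touching. I'll push 1.8 cm more, then back off, recentre in x on the board and push to about 7 mm short.

```bash
python3 -m pendant '{"rotation":[[0,0,0],[0,0,0],[0,0,0],[0,0,0],[0,0,0],[0,0,0],[0,0,0],[0,0,0],[0,0,0],[0,0,0],[0,0,0],[0,0,0]],"delta_pos":[[0,0.6,0],[0,1.2,0],[0,1.8,0],[0,0.8,0],[-1.5,0.4,0],[-3,0.4,0],[-3,1,0],[-3,1.6,0],[-3,2.1,0],[-3,2.6,0],[-3,3,0],[-3,3,0]],"jaw":[5,5,5,5,5,5,5,5,5,5,5,5]}'; python3 -m pendant '{"rotation":[[0,0,0],[0,0,0],[0,0,0],[0,0,0],[0,0,0],[0,0,0],[0,0,0]],"delta_pos":[[0,-1.5,0],[0,-3,0],[-1,-6,4],[-4,-12,9],[-7,-18,13],[-7,-24,13],[-7,-28,13]],"jaw":[5,5,5,5,5,5,5]}'
python3 - <<'E'
from h import *
im=read_camera("top");print(boardpose(im)); cv2.imwrite("pics/t5.png",im[:,:,::-1])
E
```

```text
time: 10.5
tcp_pos: [0.5351, 0.0882, 0.0138]
orientation: [-0.0, 0.711, 0.703, 0.0]
force: [-0.1, -0.7, 0.2]
opening: 0.0498
time: 11.38
tcp_pos: [0.4646, -0.1896, 0.1448]
orientation: [0.001, 0.711, 0.703, 0.001]
force: [0.5, 0.9, 0.2]
opening: 0.0498
(((531.0366821289062, 238.5599822998047), (277.76373291015625, 137.7718048095703), 89.10221099853516), array([[459.98312 , 100.774536],
       [597.73804 ,  98.615814],
       [602.0902  , 376.34543 ],
       [464.33533 , 378.50415 ]], dtype=float32))
```

View pics/t5.png

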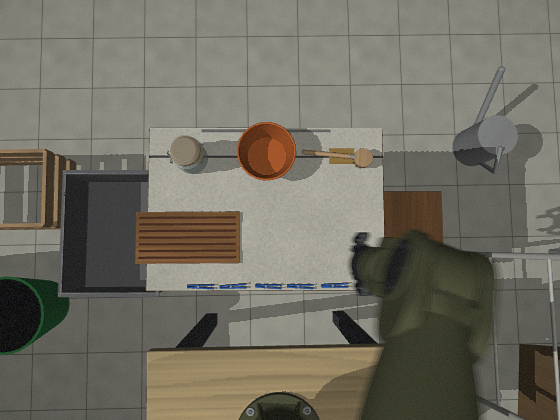

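The board is square (−0.9° against the desk's −0.7°), with about 30.5 mm overhanging. It needs about 9.5 mm more, so the tool should end at y ≈ 0.0977.

```bash
python3 -m pendant '{"rotation":[[0,0,0],[0,0,0],[0,0,0],[0,0,0],[0,0,0],[0,0,0],[0,0,0],[0,0,0],[0,0,0],[0,0,0],[0,0,0]],"delta_pos":[[0,5,0],[0,10,0],[3,16,-4],[6,21,-9],[6.9,25,-13],[6.9,26,-13],[6.9,27,-13],[6.9,27.8,-13],[6.9,28.4,-13],[6.9,28.9,-13],[6.9,28.9,-13]],"jaw":[5,5,5,5,5,5,5,5,5,5,5]}'; python3 -m pendant '{"rotation":[[0,0,0],[0,0,0],[0,0,0],[0,0,0],[0,0,0],[0,0,0],[0,0,0],[0,0,0]],"delta_pos":[[0,-1.5,0],[0,-3,0],[-1,-6,4],[-4,-12,9],[-7,-18,13],[-7,-24,13],[-7,-28,13],[-7,-28,13]],"jaw":[5,5,5,5,5,5,5,5]}'
python3 - <<'E'
from h import *
im=read_camera("top");print(boardpose(im)); cv2.imwrite("pics/t6.png",im[:,:,::-1])
e=edge_left(im); e=e[(e[:,1]<204)|(e[:,1]>268)]; P=ray("top",e,0)*1000;A=np.polyfit(P[:,0],P[:,1],1);print(A,np.polyval(A,533),(P[:,1]-np.polyval(A,P[:,0])).round(1))
s=read_camera("scene");cv2.imwrite("pics/s6.png",s[:,:,::-1])
E
```

```text
time: 12.8
tcp_pos: [0.5343, 0.1022, 0.0135]
orientation: [-0.0, 0.711, 0.703, 0.0]
force: [1.3, 0.2, -0.4]
opening: 0.05
time: 13.8
tcp_pos: [0.4638, -0.1826, 0.1442]
orientation: [0.001, 0.714, 0.7, 0.0]
force: [0.3, 0.5, 0.4]
opening: 0.0505
(((531.261474609375, 252.4773406982422), (278.6435241699219, 137.75851440429688), 89.10221099853516), array([[460.2077 , 114.25194],
       [597.9493 , 112.09343],
       [602.31525, 390.70276],
       [464.57367, 392.86127]], dtype=float32))
[-1.16083683e-02  3.54362040e+02] 348.17477935647287 [ 0.2 -0.7 -0.1 -0.4  0.6  0.5  0.1 -0.2]
```

View pics/s6.png

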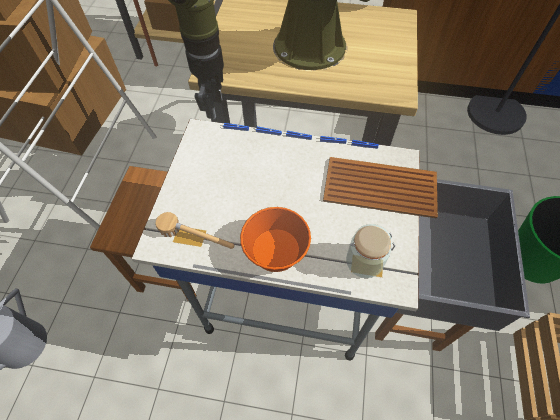

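The overhang is about 44 mm, 4 mm too much, because the retreat had not fully arrived before the next relative move started. The basin, brush, jar and pegs are undisturbed. I'll nudge the board back from its leading end, square on, starting from above the tub.

```bash
python3 -m pendant '{"rotation":[[0,0,0],[0,0,0],[0,0,0],[0,0,0],[0,0,0],[0,0,0],[0,0,0],[0,0,0],[0,0,0],[0,0,0],[0,0,0],[0,0,0],[0,0,0],[0,0,0],[0,0,0],[0,0,0]],"delta_pos":[[2,5,2],[3,10,2],[4,15,2],[5,20,2],[6,25,2],[7,30,2],[7,35,2],[7,40,2],[7,45,2],[7,50,2],[7,55,2],[7,60,2],[7,63,2],[7,63,2],[7,63,2],[7,63,2]],"jaw":[5,5,5,5,5,5,5,5,5,5,5,5,5,5,5,5]}'
```

```text
time: 15.9
tcp_pos: [0.5339, 0.4512, 0.1632]
orientation: [0.0, 0.711, 0.703, -0.0]
force: [0.2, 0.2, -0.6]
opening: 0.0501
```

```bash
python3 -m pendant '{"rotation":[[0,0,0],[0,0,0],[0,0,0],[0,0,0],[0,0,0],[0,0,0],[0,0,0],[0,0,0],[0,0,0],[0,0,0]],"delta_pos":[[0,0,-5],[0,0,-10],[0,0,-14],[0,0,-15],[0,-2,-15],[0,-4,-15],[0,-4.6,-15],[0,-5,-15],[0,-5.2,-15],[0,-5.2,-15]],"jaw":[5,5,5,5,5,5,5,5,5,5]}'; python3 -m pendant '{"rotation":[[0,0,0],[0,0,0],[0,0,0],[0,0,0],[0,0,0],[0,0,0],[0,0,0],[0,0,0],[0,0,0],[0,0,0],[0,0,0],[0,0,0],[0,0,0],[0,0,0],[0,0,0],[0,0,0],[0,0,0],[0,0,0]],"delta_pos":[[0,2,0],[0,4,0],[0,4,6],[0,4,12],[0,4,15],[0,0,17],[0,-5,17],[-2,-10,17],[-4,-15,17],[-6,-20,17],[-6,-25,17],[-6,-30,17],[-6,-35,17],[-6,-40,17],[-6,-45,17],[-6,-50,17],[-6,-55,17],[-6,-58,17]],"jaw":[5,5,5,5,5,5,5,5,5,5,5,5,5,5,5,5,5,5]}'
python3 - <<'E'
from h import *
im=read_camera("top");r,b=boardpose(im);print(r,b); cv2.imwrite("pics/t7.png",im[:,:,::-1])
E
```

```text
time: 17.15
tcp_pos: [0.5348, 0.401, 0.0139]
orientation: [-0.0, 0.711, 0.703, 0.001]
force: [0.2, 3.1, 1.4]
opening: 0.0501
time: 19.4
tcp_pos: [0.475, -0.1815, 0.1833]
orientation: [0.0, 0.711, 0.703, -0.0]
force: [0.1, 0.4, -0.3]
opening: 0.05
((531.2142333984375, 249.4631805419922), (278.0054626464844, 137.75851440429688), 89.10221099853516) [[460.16544 111.55678]
 [597.90704 109.39827]
 [602.26306 387.36957]
 [464.52142 389.52808]]
```

View pics/t7.png

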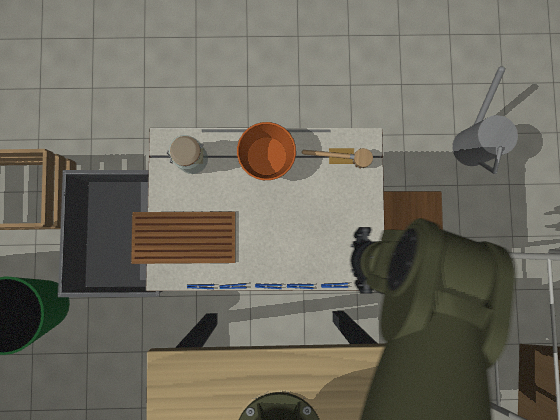

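The board's end is now at y ≈ 0.389, an overhang of about 41 mm. It is square to the edge and everything else is unmoved.

```bash
python3 -c "
from station import *
sign_off()"
```

```text
the job is handed in; nothing more can be done
```

The board now sticks out about 41 mm past the desk's left edge, above the tub, lying flat. I handed the job in at about 19.5 s with the arm clear of everything.

- **Method:** I pushed it toward the tub from its right-hand end with two fingertips, pushing off-centre at first to turn it square. My second-to-last push went too far and left about 44 mm overhanging, so I nudged it back about 3 mm from the tub end.
- **Squareness:** In the last top picture the board is at −0.9° and the desk edge at −0.7°, so it is square to within about 0.3°.
- **Other objects:** The basin, brush, jar and pegs look unmoved in the last top picture; I did not measure them.
- **Accuracy:** The camera calibration is only good to about 2 mm. The measured outline came out about 2 mm small on each side, so I added about 1 mm to the end position, which makes the overhang uncertain by 2 to 3 mm. I took no final side view, so that the board lies flat is judged from the top picture and from having pushed it only with low fingertips.

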